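# Open the make-up case and take the cap off the jar

### The job

Raise the make-up case's stiff lid by its handle until its mirror stands at about 80 degrees from closed, just short of upright, and let go of it. Then unscrew the wide round cap of the square jar inside, turning it counter-clockwise (seen from above) until the thread lets go, with the jar braced in its well the whole time, and lift the cap straight up. Finish while still holding the cap level and centred, its lower edge about 2 cm above the jar's mouth, with the lid still at its angle and everything else left where it is.

Things in the scene. Friction and masses are not known exactly. Their poses are not given: they have to be found in the camera images.
- case: black make-up case with aluminium edges, fixed to the table, 200 (x) x 300 (y) x 88 mm high without the lid; walls and floor 6 mm. Origin: centre of its underside; x points from the front (handle side, nearest the robot) to the hinge, z up
- case_floor (a point): centre of the case's inner floor, 6 mm above the table; axes of the case. On it lies a grey tray 25 mm thick with two square wells, 60 mm wide, centred at (-12, +70) and (-12, -70) mm. The jar stands in one, a mist bottle in the other (which is which varies). The well keeps the jar's square foot from turning (2 mm play each side)
- lid (a joint): lid angle in rad: 0 closed, growing as its front edge rises, 1.57 upright, stops at 2.1. It starts closed or up to 0.3 ajar. Flat black panel 200 x 300 x 8 mm, mirror on its inner side; the hinge is stiff: it stays where it is left, about 5 N upwards at the handle moves it
- lid_handle (a point): centre of the lid's handle: a steel cross bar 40 mm long, 12 mm thick, parallel to the hinge, on a 12 mm wide stem in the middle of the lid's front edge; 34 mm in front of that edge, 234 mm from the hinge axis, 4 mm above the lid's underside. Pinched on its two end faces from above, it pivots between the fingers as the lid rises. Axes of the lid
- lid_hinge (a point): middle of the lid's hinge axis, on top of the case's back wall, 88 mm above the table; axes of the lid: y along the hinge, the panel extends to -x
- jar_mouth (a point): centre of the rim of the jar's neck, 64 mm above the jar's underside, hidden in the cap at first; axes of the jar, z up. White jar, 300 g, loose in its well: square foot 56 x 56 mm, 38 mm high (its top is the shoulder), then a round neck 41 mm across with a thread and a sprung seal on top. Pulling the cap before the thread lets go lifts the whole jar
- jar_foot (a point): centre of the underside of the jar, which rests on the case's floor, 6 mm above the table
- cap_center (a point): centre (half-way up) of the jar's black ribbed round cap, 56 mm across, 28 mm high, 40 g; z up. Closed, its lower edge is 8 mm above the jar's shoulder, 18 mm below the neck's rim. Tight: turning takes up to 0.5 N m, the seal pushes up with 10 N. It lets go after 50 to 80 degrees counter-clockwise from above, stays free for 60 more (engages again at a half turn), then rises up to 4 mm
- mistbottle_center (a point): centre of the other bottle in the case: white, square foot 56 x 56 x 36 mm, slim black nozzle 24 mm across, 70 mm high in all. Leave it
- brushcup_center (a point): centre of the loose dark metal cup (84 mm across, 95 mm high) full of brushes, standing to the case's left. Leave it
- lipstick0_center (a point): centre of an upright lipstick tube, 23 mm across, 72 mm high, to the front left of the case. Leave it
- lipstick1_center (a point): centre of another such lipstick tube beside it. Leave it
- carton_center (a point): centre of a white carton 42 x 42 x 75 mm to the case's right. Leave it
- spray_center (a point): centre of an upright clear spray bottle, 62 mm across, 155 mm high, to the right of the case. Leave it
- palette_center (a point): centre of a flat black eye-shadow palette 80 x 110 x 10 mm lying to the front right of the case. Leave it

How it is judged:
By the outcome, as a careful person would: the job done as asked, in the order asked, and still so for the second after the job is handed in, while the arm keeps its last pose, push and grip.
It also fails if it takes over 48 s, if anything falls off the work surface, if the arm or the gripper's body presses on something with over 40 N, if the wrist force passes 120 N, or if a joint passes its speed limit or range.

### The arm

A 6-joint arm with a two-finger parallel gripper is mounted at the origin on the work surface. World frame = base frame: x ahead of the robot, y to its left, z up, the work surface at z = 0. Lengths are in m, angles in rad, forces in N, time in s.
With the tool pointing down it reaches from about 0.25 to 0.775 m from the base axis. Payload 4 kg.
Tool frame: the origin (TCP) lies on the centre line of the jaws, within the pads' length; the fingertips stand 22 mm ahead of it and the grasp point (between the pads) lies 3 mm ahead of it; z points along the fingers, y is the direction in which the jaws open and shut (so a half turn about z gives the same grasp; the last joint's range is limited). The gripper opens to 94 mm and grips with 3 to 60 N. Pads are 16 mm wide; open, the fingers measure 119 mm over their backs; the gripper's body (75 mm by 177 mm) begins 78 mm behind the grasp point.
Start: joints at [1.159, 0.087, 1.371, -0, 1.684, -0.103], TCP at [0.167, 0.524, 0.228] pointing down, gripper open.
Joint ranges: [-3.1, 3.1], [-0.76, 2.03], [0.27, 2.55], [-1.08, 4.22], [0.17, 2.65], [-2.57, 2.57]. Speed limits (rad/s): [2.79, 2.79, 3.14, 3.14, 3.14, 3.14].

### API

Orientations are given as [roll, pitch, yaw] about the fixed x, y, z axes, in that order (R = Rz(yaw) Ry(pitch) Rx(roll)).
In Python, from bench import robot gives the robot as it stands. The module is installed in compiled form; this text tells all that it offers.
- The arm moves only by the shell command python3 -m inch 'ROWS'. ROWS is JSON, a list of rows, each an object with "linear": the shift along the world's x, y, z scaled (see below), a list of three; "twist": the turn about the world's z scaled (see below); "gripper": the opening, from 0 (shut) to 1 (fully open). In form: [{"linear": [x, y, z], "twist": twist, "gripper": gripper}, ...]. A call has 1 to 10 rows; each row is the pose to reach, as a shift and turn from the pose commanded when the call began; what a row does not reach only later rows make up. The controller multiplies each number of a shift by 0.1 m and each number of a turn by 60 degrees. A row lasts 1/12 s, in which the tool goes at most 41.7 mm and 7.16 degrees, less where a joint would pass 70% of its speed; a pose out of reach is approached as far as the arm can. A call with a number of a shift or a turn outside -1 to 1 is refused whole. A call with a gripper value outside its range is refused whole. The fingers move at their own pace and stop on an object; the grip force is fixed at half the most. Time passes only in rows, so rows that repeat a pose let the fingers close. It gives the time, the measured TCP pose, the force and the opening at its end, in the units of the state.
- robot.get_obs(): the state, without advancing time (a new reading comes with each control period).
- robot.snapshot(name): name is "scene" or "top" or "wrist"; returns a dict with "image" (420x560x3 uint8, red, green, blue), "depth" (420x560 float32, m along the optical axis (not along the pixel's ray), 0 where there is no reading), "mtx" (3x3 intrinsics, pixels), "rvec" (rotation vector, rad) and "tvec" (3), from world to camera coordinates, as OpenCV has them; the wrist camera has in their place "hand_eye" (4x4, takes a point from camera to tool coordinates, whose origin is the TCP and whose axes are the flange's). Camera axes: x right, y down, z forward; pixel columns grow to the right and rows downward; lengths in m; the calibration is good to about 2 mm. A picture is of the moment at which its call begins: read the wrist's pose just before it.
- robot.close_job(): hands the job in, once; it reports no verdict.
The state is a dict: "time": time; "joint_positions": joint angles; "qvel": joint speeds; "joint_torque": joint torques, N m; "tool_pos": TCP position; "ee_rot": TCP orientation; "wrist_force": force on the tool from outside, world axes, zero at the start; "wrist_torque": the same for the moment, N m; "width": finger opening in m.
Only numpy, scipy, OpenCV 4.12 (cv2) and the standard library are available. Lean on these libraries where they do the work, as an engineer would, in place of code of your own. Each camera call takes 0.05 s, during which the arm holds its last target.

## Working session

There is one attempt and no reset: what is moved stays moved. The work goes in short steps, Python scripts to look and compute and a shell command to move; the robot and the scene stay as the last step left them, time stands still between calls to the robot, and variables do not carry over. Pictures are saved under pics/ and viewed, and the job is handed in when it is done.

```bash
mkdir -p pics; ls
cat > h.py <<'E'
import numpy as np, cv2
from bench import robot
def snap(n,f):
    o=robot.get_obs(); s=robot.snapshot(n); cv2.imwrite('pics/'+f,s['image'][:,:,::-1]); np.savez('pics/'+f+'.npz',pos=o['tool_pos'],rot=o['ee_rot'],**s); return o,s
E
python3 - <<'E'
from h import *
o=robot.get_obs(); print(o)
for n in ['scene','top']:
    o,s=snap(n,n+'0.png'); print(n,s['mtx'],s['rvec'],s['tvec'])
E
```

```text
pics
{'time': 0.0, 'joint_positions': array([ 1.15891319e+00,  8.79663605e-02,  1.37225178e+00, -1.04547379e-05,
        1.68358428e+00, -1.03130883e-01]), 'qvel': array([-1.73831822e-03,  8.94688904e-06, -8.50958121e-04, -1.42133331e-03,
        2.46240362e-03,  1.61622949e-03]), 'joint_torque': array([ 3.10417263e-04, -3.40178990e+01, -3.02428257e+01,  7.17437896e-02,
        3.31114966e-02, -1.59710344e-04]), 'tool_pos': array([0.16695206, 0.52352615, 0.22629917]), 'ee_rot': array([-3.13939356e+00, -2.17155591e-04,  2.83283899e+00]), 'wrist_force': array([ 1.20414298, -0.53246483, -0.93432263]), 'wrist_torque': array([-0.02304647, -0.00880065, -0.0231443 ]), 'width': 0.09371824633062639}
scene [[517.7595345    0.         282.91076038]
 [  0.         517.7595345  213.74903347]
 [  0.           0.           1.        ]] [ 0.91401423  2.59655903 -0.92557747] [ 0.42894812 -0.22443687  1.32701927]
top [[449.13046293   0.         278.87240063]
 [  0.         449.13046293 210.33765198]
 [  0.           0.           1.        ]] [ 2.13987613 -2.12975253  0.15827152] [0.04087862 0.57008435 0.86478322]
```

View pics/scene0.png

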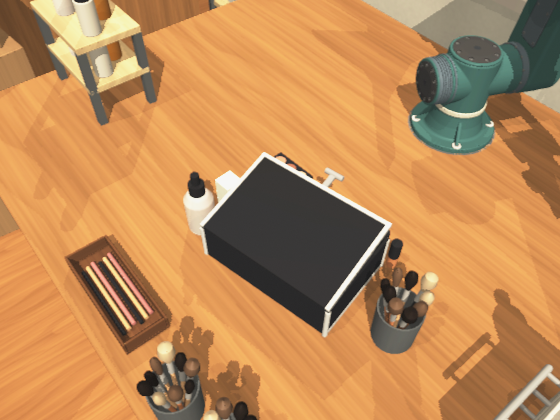

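View pics/top0.png

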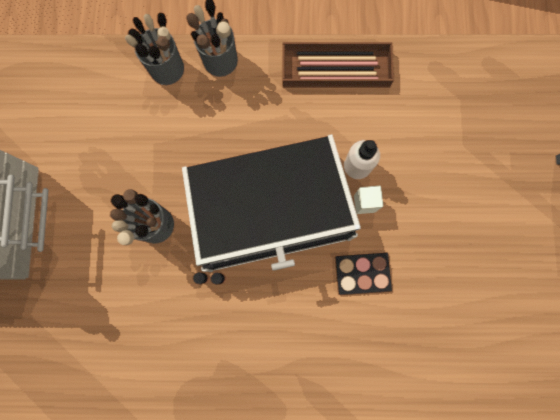

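Top view: lid slightly ajar, handle bar near (283,265), lipsticks at (208,279), brush cup at (150,220), spray at (362,160), carton at (370,200), palette at (363,273). Next I measure the handle and lid.

```bash
cat >> h.py <<'E'
def world(f):
    d=np.load('pics/'+f+'.npz'); K=d['mtx']; z=d['depth']; v,u=np.mgrid[:420,:560]
    P=np.stack([(u-K[0,2])/K[0,0]*z,(v-K[1,2])/K[1,1]*z,z],-1)
    if 'hand_eye' in d:
        from scipy.spatial.transform import Rotation as Ro
        H=d['hand_eye']; P=P@H[:3,:3].T+H[:3,3]; P=P@Ro.from_euler('xyz',d['rot']).as_matrix().T+d['pos']
    else:
        R=cv2.Rodrigues(d['rvec'])[0]; P=(P-d['tvec'].ravel())@R
    P[z==0]=np.nan
    return P,d['image']
E
python3 - <<'E'
from h import *
for f in ['top0.png','scene0.png']:
    P,im=world(f)
    for (u,v) in ([(283,265),(275,267),(291,264),(281,254),(270,200),(330,210),(210,220),(320,160),(290,230),(150,330),(208,280),(360,160)] if f[0]=='t' else [(333,174),(335,180),(300,200),(260,200),(380,230),(300,260),(100,150)]):
        print(f,u,v,P[v,u].round(4),im[v,u])
P,im=world('top0.png')
# dark lid plane fit
g=im.max(-1)<60; 
m=g&(P[...,2]>.085)&(P[...,2]<.2)
m[:,:180]=0;m[:,360:]=0;m[:130]=0;m[265:]=0
m=cv2.erode(m.astype('u1'),np.ones((7,7)))>0
Q=P[m];Q=Q[~np.isnan(Q[:,0])]
A=np.c_[Q[:,:2],np.ones(len(Q))]
c=np.linalg.lstsq(A,Q[:,2],rcond=None)[0];r=Q[:,2]-A@c
print(len(Q),c,r.std(),'tilt',np.arctan(np.hypot(*c[:2])),'dir',np.degrees(np.arctan2(-c[1],-c[0])))
# min area rect on white/dark lid top by distance to plane
near=np.abs(P[...,2]-(P[...,:2]@c[:2]+c[2]))<.006
near[:,:170]=0;near[:,365:]=0;near[:125]=0;near[285:]=0
near=near&(P[...,2]>.06)
near2=cv2.morphologyEx(near.astype('u1'),cv2.MORPH_OPEN,np.ones((15,15)))
cv2.imwrite('pics/near.png',near2*255)
Q=P[near2>0][:,:2].astype('f4'); Q=Q[~np.isnan(Q[:,0])]
R=cv2.minAreaRect(Q*1000);print(R, cv2.boxPoints(R))
# handle: bright pixels
h=(im.min(-1)>120); h[:250]=0;h[285:]=0;h[:,:262]=0;h[:,300:]=0
Q=P[h]; 
for z0 in [0.05]:
    Q=Q[Q[:,2]>z0]
print(len(Q),Q.mean(0)); print(Q[::12].round(3))
E
```

```text
top0.png 283 265 [0.4562 0.0347 0.1477] [201 194 180]
top0.png 275 267 [0.4526 0.0488 0.1486] [192 185 171]
top0.png 291 264 [0.4579 0.0207 0.1486] [192 186 172]
top0.png 281 254 [0.4758 0.0384 0.1415] [209 201 187]
top0.png 270 200 [0.5775 0.0595 0.1197] [49 51 47]
top0.png 330 210 [ 0.5575 -0.0511  0.1292] [52 52 47]
top0.png 210 220 [0.5389 0.1698 0.1234] [58 58 53]
top0.png 320 160 [ 0.6585 -0.0355  0.1061] [49 48 43]
top0.png 290 230 [0.5198 0.0223 0.1333] [56 54 51]
top0.png 150 330 [ 0.3278  0.3071 -0.0021] [198 147 103]
top0.png 208 280 [0.4297 0.1891 0.0096] [119  77  54]
top0.png 360 160 [ 0.6595 -0.1128  0.1032] [212 199 183]
scene0.png 333 174 [0.4613 0.0386 0.1529] [232 224 207]
scene0.png 335 180 [ 0.3624 -0.0429  0.0027] [238 170  98]
scene0.png 300 200 [0.5419 0.0362 0.1317] [59 56 55]
scene0.png 260 200 [ 0.5973 -0.017   0.1233] [57 56 54]
scene0.png 380 230 [0.4798 0.1856 0.1395] [59 56 54]
scene0.png 300 260 [0.62   0.1299 0.1082] [58 56 55]
scene0.png 100 150 [ 0.7409 -0.47    0.002 ] [229 156  88]
9101 [-0.22249899 -0.05191268  0.25078006] 0.0013467506626576922 tilt 0.22461932062424958 dir 13.133105375774953
((583.7470092773438, 65.51092529296875), (195.99172973632812, 300.2164001464844), 12.816347122192383) [[ 454.89456  190.14125]
 [ 521.49066 -102.5956 ]
 [ 712.5995   -59.1194 ]
 [ 646.00336  233.61745]]
219 [0.46346726 0.03764617 0.14535684]
[[0.483 0.073 0.136]
 [0.481 0.04  0.141]
 [0.477 0.044 0.144]
 [0.476 0.035 0.142]
 [0.472 0.038 0.144]
 [0.469 0.038 0.145]
 [0.465 0.042 0.145]
 [0.463 0.04  0.144]
 [0.463 0.017 0.148]
 [0.461 0.022 0.149]
 [0.46  0.035 0.149]
 [0.458 0.052 0.146]
 [0.458 0.031 0.15 ]
 [0.456 0.051 0.149]
 [0.456 0.029 0.148]
 [0.454 0.049 0.152]
 [0.454 0.028 0.148]
 [0.453 0.038 0.147]
 [0.449 0.052 0.145]]
```

Run:
```python
import cv2
a=cv2.imread('pics/top0.png')[120:300,170:400]; cv2.imwrite('pics/z1.png',cv2.resize(a,None,fx=3.3,fy=3.3,interpolation=cv2.INTER_CUBIC))
```

```text
(no output)
```

View pics/z1.png

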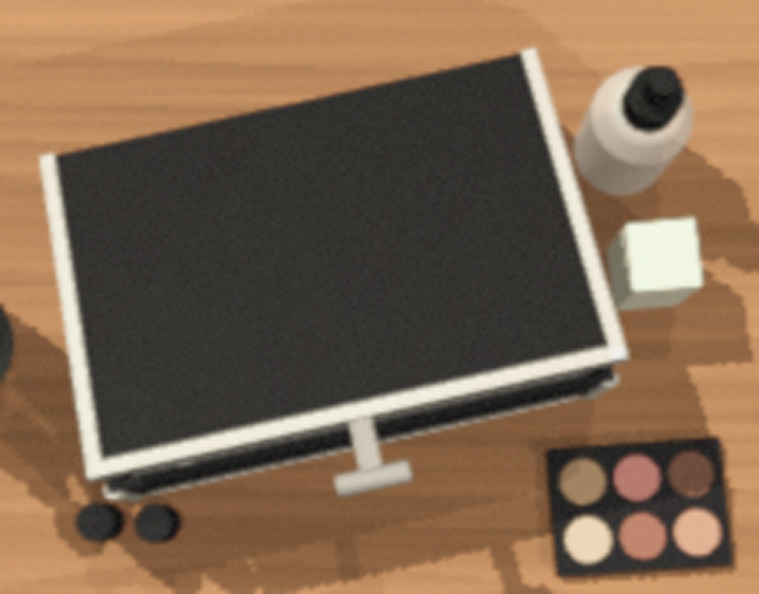

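Lid tilt is 0.225 rad and case yaw about 12.9°. The hinge, about (0.678, 0.087), predicts the handle at (0.4565, 0.036, 0.144), which agrees with the measured bar. Now I move there.

```bash
python3 -m inch '[{"linear":[0.3,-0.3,0],"twist":0.05,"gripper":1},{"linear":[0.6,-0.7,0],"twist":0.1,"gripper":1},{"linear":[0.6,-1,0],"twist":0.1,"gripper":1},{"linear":[0.6,-1,0],"twist":0.1,"gripper":1}]'
```

```text
time: 0.43
tool_pos: [0.2279, 0.4189, 0.2263]
ee_rot: [-3.136, 0.0, 2.933]
wrist_force: [0.7, -0.6, 0.2]
width: 0.0936
```

```bash
python3 -m inch '[{"linear":[0.3,-0.35,0],"twist":0.05,"gripper":1},{"linear":[0.6,-0.7,0],"twist":0.1,"gripper":1},{"linear":[0.6,-1,0],"twist":0.1,"gripper":1}]'
python3 -m inch '[{"linear":[0.3,-0.35,0],"twist":0.05,"gripper":0.9},{"linear":[0.6,-0.7,0],"twist":0.1,"gripper":0.8},{"linear":[0.6,-1,0],"twist":0.1,"gripper":0.8}]'
python3 -m inch '[{"linear":[0.3,-0.35,0],"twist":0.05,"gripper":0.8},{"linear":[0.6,-0.7,0],"twist":0.1,"gripper":0.8},{"linear":[0.6,-1,0],"twist":0.1,"gripper":0.8}]'
python3 -m inch '[{"linear":[0.3,-0.4,0],"twist":0.1,"gripper":0.8},{"linear":[0.5,-0.88,0],"twist":0.11,"gripper":0.75},{"linear":[0.5,-0.88,0],"twist":0.11,"gripper":0.75},{"linear":[0.5,-0.88,0],"twist":0.11,"gripper":0.75}]'
python3 - <<'E'
from h import *
o,s=snap('wrist','w1.png'); print(o['tool_pos'],o['ee_rot'],o['joint_positions'],s['hand_eye'])
snap('top','top1.png')
E
```

```text
time: 0.68
tool_pos: [0.2891, 0.3233, 0.2267]
ee_rot: [-3.141, 0.001, 3.044]
wrist_force: [0.5, -0.7, -0.1]
width: 0.094
time: 0.93
tool_pos: [0.3494, 0.2228, 0.227]
ee_rot: [-3.142, 0.001, -3.135]
wrist_force: [0.8, -0.5, 0.1]
width: 0.0777
time: 1.18
tool_pos: [0.4095, 0.1227, 0.2269]
ee_rot: [3.141, 0.001, -3.03]
wrist_force: [0.4, -1.1, -0.2]
width: 0.0752
time: 1.52
tool_pos: [0.4585, 0.0329, 0.2266]
ee_rot: [-3.141, -0.001, -2.922]
wrist_force: [0.0, -0.7, 0.4]
width: 0.0706
[0.4584815  0.03285185 0.22664768] [-3.14079802e+00 -1.25795131e-03 -2.92187939e+00] [-5.11232340e-02 -1.14872574e-01  1.57199569e+00 -1.10949886e-03
  1.68546897e+00 -1.84175973e+00] [[-5.90066821e-04 -9.61736673e-01 -2.73974860e-01  8.04585181e-02]
 [ 9.99998343e-01 -1.03939035e-03  1.49485969e-03  2.72277436e-04]
 [-1.72242821e-03 -2.73973524e-01  9.61735692e-01 -1.56566666e-01]
 [ 0.00000000e+00  0.00000000e+00  0.00000000e+00  1.00000000e+00]]
```

View pics/w1.png

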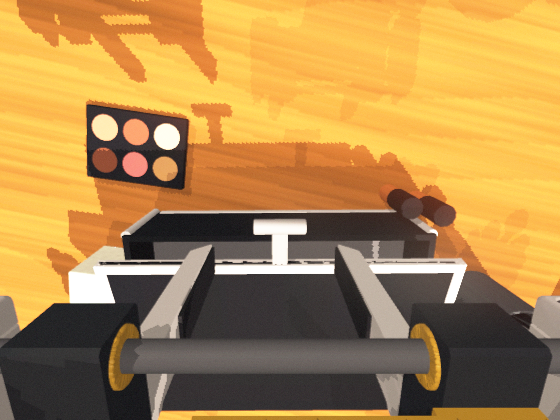

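Run:
```python
from h import *
P,im=world('w1.png')
for u,v in [(256,227),(280,227),(304,227),(280,250),(280,222)]: print(u,v,P[v,u].round(4))
h=(im.min(-1)>170);h[:218]=0;h[235:]=0;h[:,:250]=0;h[:,310:]=0
Q=P[h]; Q=Q[np.isfinite(Q[:,0])]; print(len(Q),Q.mean(0),np.median(Q,0)); r=cv2.minAreaRect((Q[:,:2]*1000).astype('f4'));print(r)
```

```text
256 227 [0.4587 0.0195 0.1498]
280 227 [0.4552 0.0371 0.1486]
304 227 [0.4511 0.0546 0.1491]
280 250 [0.4759 0.042  0.1419]
280 222 [0.4521 0.0364 0.1462]
684 [0.45579525 0.0364633  0.14841894] [0.45559855 0.03623322 0.14860045]
((456.6477966308594, 37.37647247314453), (11.11473274230957, 39.268409729003906), 11.210661888122559)
```

```bash
python3 -m inch '[{"linear":[-0.02,0.04,-0.3],"twist":0,"gripper":0.75},{"linear":[-0.02,0.04,-0.6],"twist":0,"gripper":0.75},{"linear":[-0.02,0.04,-0.8],"twist":0,"gripper":0.7},{"linear":[-0.02,0.04,-0.8],"twist":0,"gripper":0.5},{"linear":[-0.02,0.04,-0.8],"twist":0,"gripper":0.3},{"linear":[-0.02,0.04,-0.8],"twist":0,"gripper":0.2},{"linear":[-0.02,0.04,-0.8],"twist":0,"gripper":0.2},{"linear":[-0.02,0.04,-0.8],"twist":0,"gripper":0.2}]'
python3 - <<'E'
from h import *
o,s=snap('wrist','w2.png'); print(o)
E
```

```text
time: 2.28
tool_pos: [0.4569, 0.0367, 0.1493]
ee_rot: [-3.132, 0.003, -2.917]
wrist_force: [2.1, -10.2, -2.7]
width: 0.0395
{'time': 2.2833, 'joint_positions': array([-0.0375438 , -0.09294264,  1.70594707, -0.0083534 ,  1.52333928,
       -1.83251012]), 'qvel': array([-0.00855674,  0.00078383,  0.00104189,  0.01094118,  0.00251152,
       -0.00287914]), 'joint_torque': array([ 4.84806374e+00, -2.69887859e+01, -2.98633468e+01,  3.09650525e+00,
        8.64794813e-01,  2.71606073e-02]), 'tool_pos': array([0.45686085, 0.03673553, 0.1493434 ]), 'ee_rot': array([-3.13217315e+00,  2.90921723e-03, -2.91703457e+00]), 'wrist_force': array([  2.1298773 , -10.22382956,  -2.65173062]), 'wrist_torque': array([-1.74527902, -0.4055548 ,  0.0153196 ]), 'width': 0.03950678048622807}
```

View pics/w2.png

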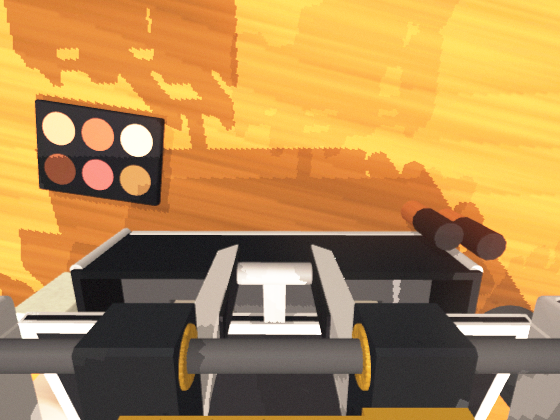

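Run:
```python
import numpy as np
b=np.radians(12.7)
H=lambda t:np.array([.234*np.cos(t)-.004*np.sin(t),.234*np.sin(t)+.004*np.cos(t)])
t0=.225
g=np.linspace(t0,np.radians(80),25); prev=H(t0)
for i,t in enumerate(g):
    if i%6==1: base=H(g[i-1])
    d=(H(t)-(base if i else H(t0)))
    print(i,round(t,3),(np.array([-d[0]*np.cos(b),-d[0]*np.sin(b),d[1]])*10).round(3))
```

```text
0 0.225 [-0. -0.  0.]
1 0.274 [0.029 0.007 0.11 ]
2 0.323 [0.064 0.014 0.219]
3 0.371 [0.104 0.023 0.325]
4 0.42 [0.148 0.033 0.43 ]
5 0.469 [0.198 0.045 0.532]
6 0.518 [0.252 0.057 0.632]
7 0.567 [0.059 0.013 0.097]
8 0.615 [0.123 0.028 0.191]
9 0.664 [0.191 0.043 0.281]
10 0.713 [0.263 0.059 0.368]
11 0.762 [0.339 0.076 0.451]
12 0.811 [0.42  0.095 0.53 ]
13 0.859 [0.084 0.019 0.075]
14 0.908 [0.171 0.039 0.146]
15 0.957 [0.262 0.059 0.213]
16 1.006 [0.355 0.08  0.274]
17 1.055 [0.452 0.102 0.331]
18 1.103 [0.551 0.124 0.384]
19 1.152 [0.101 0.023 0.047]
20 1.201 [0.205 0.046 0.089]
21 1.25 [0.311 0.07  0.126]
22 1.299 [0.418 0.094 0.158]
23 1.347 [0.526 0.119 0.184]
24 1.396 [0.636 0.143 0.204]
```

```bash
python3 -m inch '[{"linear":[0.029,-0.005,0.11],"twist":0,"gripper":0.2},{"linear":[0.064,0.004,0.22],"twist":0,"gripper":0.2},{"linear":[0.104,0.013,0.325],"twist":0,"gripper":0.2},{"linear":[0.148,0.023,0.43],"twist":0,"gripper":0.2},{"linear":[0.198,0.035,0.53],"twist":0,"gripper":0.2},{"linear":[0.252,0.045,0.63],"twist":0,"gripper":0.2}]'
python3 -m inch '[{"linear":[0.059,0.013,0.097],"twist":0,"gripper":0.2},{"linear":[0.123,0.028,0.19],"twist":0,"gripper":0.2},{"linear":[0.19,0.043,0.28],"twist":0,"gripper":0.2},{"linear":[0.263,0.059,0.37],"twist":0,"gripper":0.2},{"linear":[0.339,0.076,0.45],"twist":0,"gripper":0.2},{"linear":[0.42,0.095,0.53],"twist":0,"gripper":0.2}]'
```

```text
time: 2.83
tool_pos: [0.4815, 0.0423, 0.2117]
ee_rot: [-3.136, 0.001, -2.918]
wrist_force: [2.9, -6.1, -5.3]
width: 0.0398
time: 3.33
tool_pos: [0.5226, 0.0517, 0.2644]
ee_rot: [-3.137, -0.001, -2.919]
wrist_force: [-0.1, -5.6, -5.0]
width: 0.0396
```

Forces are as expected, about 5 N. Continuing.

```bash
python3 -m inch '[{"linear":[0.084,0.019,0.075],"twist":0,"gripper":0.2},{"linear":[0.171,0.039,0.146],"twist":0,"gripper":0.2},{"linear":[0.262,0.059,0.213],"twist":0,"gripper":0.2},{"linear":[0.355,0.08,0.274],"twist":0,"gripper":0.2},{"linear":[0.452,0.1,0.331],"twist":0,"gripper":0.2},{"linear":[0.55,0.124,0.384],"twist":0,"gripper":0.2}]'
python3 -m inch '[{"linear":[0.1,0.023,0.047],"twist":0,"gripper":0.2},{"linear":[0.205,0.046,0.089],"twist":0,"gripper":0.2},{"linear":[0.31,0.07,0.126],"twist":0,"gripper":0.2},{"linear":[0.418,0.094,0.158],"twist":0,"gripper":0.2},{"linear":[0.526,0.119,0.184],"twist":0,"gripper":0.2},{"linear":[0.636,0.143,0.204],"twist":0,"gripper":0.2},{"linear":[0.636,0.143,0.204],"twist":0,"gripper":0.2}]'
python3 - <<'E'
from h import *
o,s=snap('scene','s2.png'); print(o['tool_pos'],o['wrist_force'],o['joint_positions'])
E
```

```text
time: 3.83
tool_pos: [0.5772, 0.0643, 0.303]
ee_rot: [-3.137, -0.002, -2.919]
wrist_force: [-2.2, -6.2, -3.5]
width: 0.0394
time: 4.42
tool_pos: [0.6425, 0.0793, 0.3248]
ee_rot: [-3.138, 0.003, -2.918]
wrist_force: [2.2, -4.3, 2.0]
width: 0.0398
[0.64253298 0.07925564 0.32481692] [ 2.15848369 -4.34474248  1.95826679] [ 0.03670977  0.31533235  0.91101487 -0.00316264  1.91124953 -1.75829766]
```

View pics/s2.png

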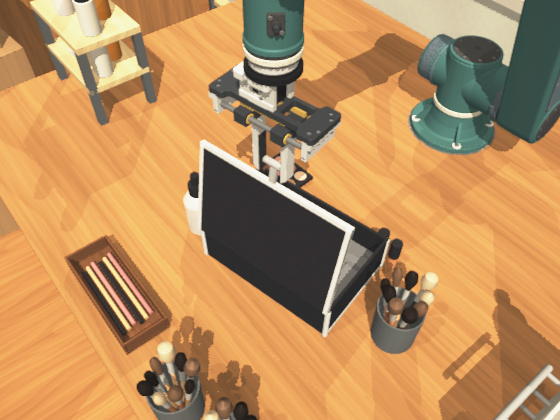

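The lid stands up, with its outer panel at about (270,225), and the bar is still pinched. Fit its plane.

```bash
cat >> h.py <<'E'
def lidfit(f,box):
    P,im=world(f); m=(im.max(-1)<75).astype('u1'); mm=np.zeros_like(m); cv2.fillPoly(mm,[np.array(box)],1)
    m=cv2.erode(m*mm,np.ones((3,3)))>0
    Q=P[m]; Q=Q[np.isfinite(Q[:,0])]
    for _ in range(3):
        c=Q.mean(0); n=np.linalg.svd(Q-c,full_matrices=False)[2][2]; r=(Q-c)@n; Q=Q[np.abs(r)<3*r.std()]
    if n[0]<0:n=-n
    print('n',n.round(4),'c',c.round(4),'theta deg',np.degrees(np.arctan2(np.hypot(n[0],n[1]),n[2])),'yaw',np.degrees(np.arctan2(n[1],n[0])),r.std(),len(Q))
    return n,c
E
python3 - <<'E'
from h import *
lidfit('s2.png',[(210,160),(340,235),(325,290),(208,225)])
E
```

```text
n [0.9567 0.2205 0.1899] c [0.6609 0.0931 0.2012] theta deg 79.05595734709046 yaw 12.981381648359916 0.0008942630066825113 7597
```

79° by plane fit and 80° by the handle kinematics. Letting go and moving straight up, then back.

```bash
python3 -m inch '[{"linear":[0,0,0],"twist":0,"gripper":0.5},{"linear":[0,0,0],"twist":0,"gripper":0.7},{"linear":[0,0,0],"twist":0,"gripper":0.75},{"linear":[0,0,0],"twist":0,"gripper":0.75},{"linear":[0,0,0.2],"twist":0,"gripper":0.75},{"linear":[0,0,0.5],"twist":0,"gripper":0.75},{"linear":[0,0,0.6],"twist":0,"gripper":0.75},{"linear":[-0.3,-0.07,0.6],"twist":0,"gripper":0.75},{"linear":[-0.6,-0.14,0.6],"twist":0,"gripper":0.75},{"linear":[-0.9,-0.2,0.6],"twist":0,"gripper":0.75}]'
python3 -m inch '[{"linear":[-0.35,-0.07,0],"twist":0,"gripper":0.75},{"linear":[-0.7,-0.14,0],"twist":0,"gripper":0.75},{"linear":[-1,-0.2,0],"twist":0,"gripper":0.75},{"linear":[-1,-0.2,0],"twist":0,"gripper":0.75}]'
python3 - <<'E'
from h import *
o,s=snap('scene','s3.png'); print(o['tool_pos'],o['wrist_force'],o['joint_positions'])
snap('top','t3.png'); o,s=snap('wrist','w3.png')
lidfit('s3.png',[(210,160),(340,235),(325,290),(208,225)])
E
```

```text
time: 5.3
tool_pos: [0.5501, 0.0609, 0.3815]
ee_rot: [3.141, -0.001, -2.916]
wrist_force: [-0.9, -0.9, 0.8]
width: 0.0705
time: 5.63
tool_pos: [0.4463, 0.0407, 0.3845]
ee_rot: [-3.141, 0.002, -2.916]
wrist_force: [0.9, 0.5, 0.5]
width: 0.0703
[0.44634583 0.04068535 0.38450425] [0.91537535 0.47195187 0.49280746] [-3.58597562e-02 -1.18271096e-01  1.26338587e+00  2.05651143e-04
  1.99404230e+00 -1.83173098e+00]
n [0.9567 0.2206 0.1899] c [0.6609 0.0932 0.2013] theta deg 79.05494147071177 yaw 12.984222182915802 0.0008999805592589746 7613
```

View pics/t3.png

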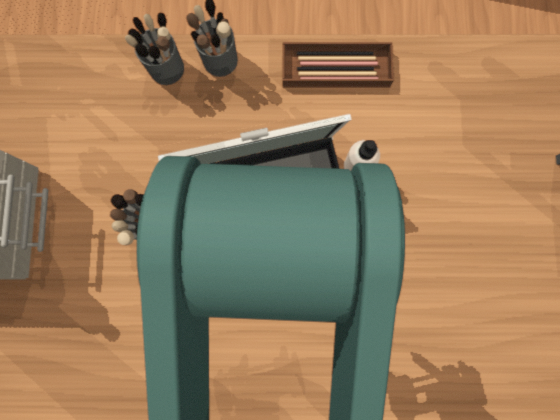

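View pics/w3.png

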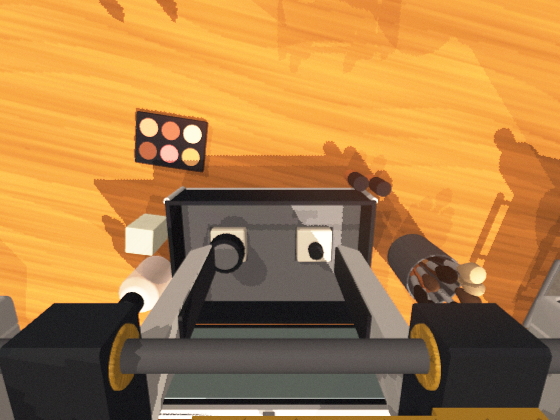

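The lid stayed at 79.05° after release. The wrist view shows the wide cap at (228,252), on the -y side, and the mist nozzle at (316,251) on the +y side. Measuring the cap.

Run:
```python
from h import *
P,im=world('w3.png')
for u,v in [(228,247),(218,248),(236,250),(228,240),(316,250),(220,233),(245,260),(180,197),(360,197)]: print(u,v,P[v,u].round(4),im[v,u])
m=(im.max(-1)<90)&(P[...,2]>.072)&(P[...,2]<.088); m[:225]=0;m[280:]=0;m[:,:200]=0;m[:,255:]=0
Q=P[m];print(len(Q),Q[:,2].mean()); c,r=cv2.minEnclosingCircle((Q[:,:2]*1000).astype('f4'));print(c,r,np.median(Q,0),Q.mean(0))
b=np.radians(12.9);R=np.array([[np.cos(b),-np.sin(b)],[np.sin(b),np.cos(b)]])
h=np.array([.678,.0875]); print('well pred',h+R@np.array([-112,-70])/1000, h+R@np.array([-112,70])/1000)
cv2.imwrite('pics/z3.png',cv2.resize(im[210:290,160:360,::-1],None,fx=4,fy=4))
```

```text
228 247 [ 0.5673 -0.0019  0.0823] [129 120 110]
218 248 [ 0.5723 -0.0162  0.082 ] [126 115 110]
236 250 [0.5691 0.0106 0.0827] [62 56 54]
228 240 [ 0.5566 -0.004   0.0816] [31 28 30]
316 250 [0.5476 0.1299 0.0695] [39 32 31]
220 233 [ 0.563  -0.0209  0.0438] [228 208 176]
245 260 [0.6006 0.0273 0.0424] [159 141 123]
180 197 [ 0.513  -0.0871  0.0632] [23 21 24]
360 197 [0.4533 0.1728 0.0647] [68 44 35]
404 0.08030319452539185
(582.7711791992188, -4.14394998550415) 28.555082321166992 [0.56945155 0.00475259 0.08109853] [0.57700587 0.00229477 0.08030319]
well pred [ 0.58445425 -0.0057373 ] [0.55319924 0.13072927]
```

View pics/z3.png

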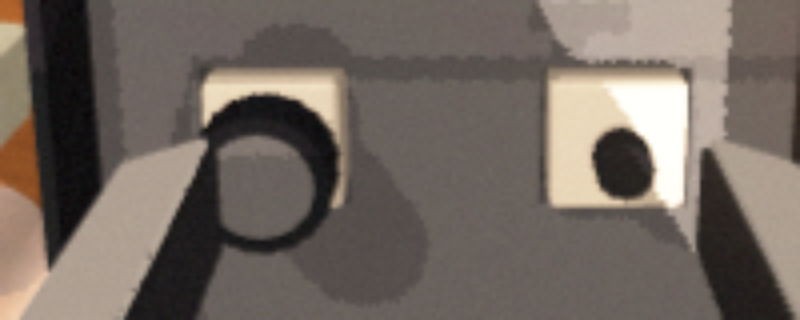

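```bash
python3 -m inch '[{"linear":[0.3,-0.1,-0.2],"twist":0,"gripper":0.85},{"linear":[0.6,-0.2,-0.5],"twist":0,"gripper":0.85},{"linear":[0.8,-0.25,-0.8],"twist":0,"gripper":0.85},{"linear":[0.8,-0.25,-0.8],"twist":0,"gripper":0.85}]'
python3 -m inch '[{"linear":[0.25,-0.1,-0.3],"twist":0,"gripper":0.85},{"linear":[0.55,-0.2,-0.6],"twist":0,"gripper":0.85},{"linear":[0.57,-0.21,-0.8],"twist":0,"gripper":0.85},{"linear":[0.57,-0.21,-0.8],"twist":0,"gripper":0.85}]'
python3 - <<'E'
from h import *
o,s=snap('wrist','w4.png'); print(o['tool_pos'],o['ee_rot'],o['wrist_force'],o['joint_positions'])
P,im=world('top0.png')
m=(P[...,2]>.12)&(P[...,2]<.17); m[:,:340]=0;m[:,390:]=0;m[:130]=0;m[190:]=0
Q=P[m];print('spraytop',Q.mean(0),Q[:,:2].min(0),Q[:,:2].max(0),Q[:,2].max())
E
```

```text
time: 6.12
tool_pos: [0.5324, 0.015, 0.292]
ee_rot: [3.137, -0.015, -2.917]
wrist_force: [-1.4, 0.6, -1.6]
width: 0.0797
time: 6.45
tool_pos: [0.587, -0.0053, 0.2148]
ee_rot: [3.137, -0.012, -2.917]
wrist_force: [-0.7, -0.3, -1.5]
width: 0.0797
[ 0.58704873 -0.00526882  0.21483124] [ 3.13702811 -0.01226873 -2.91666185] [-0.66757871 -0.31751744 -1.46216404] [-1.05723407e-01  1.82106358e-01  1.28955185e+00  3.36340575e-04
  1.68302047e+00 -1.90138706e+00]
spraytop [ 0.66384679 -0.1162358   0.13561635] [ 0.59767771 -0.13933898] [ 0.69124021 -0.07081023] 0.15677013534914927
```

View pics/w4.png

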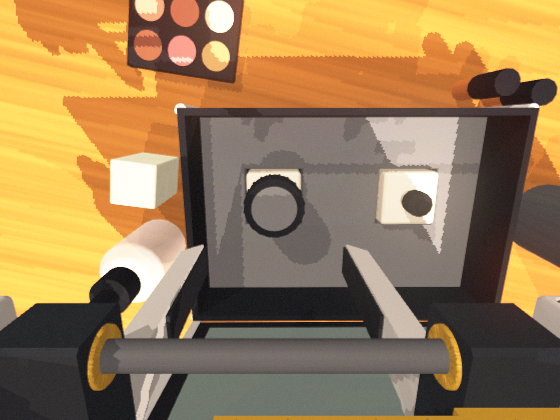

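Run:
```python
from h import *
P,im=world('w4.png')
m=(P[...,2]>.072)&(P[...,2]<.09); m[:165]=0;m[245:]=0;m[:,:238]=0;m[:,312:]=0
Q=P[m];z=np.median(Q[:,2]);print(len(Q),z,Q[:,2].std(),'mean',Q.mean(0))
T=Q[np.abs(Q[:,2]-z)<.004];c,r=cv2.minEnclosingCircle((T[:,:2]*1000).astype('f4'));print(c,r)
# grey disc
g=m&(im.max(-1)>70)&(np.abs(P[...,2]-z)<.004);n,l,st,ce=cv2.connectedComponentsWithStats(g.astype('u1'));k=1+st[1:,4].argmax();D=P[l==k];print('disc',len(D),D.mean(0),cv2.minEnclosingCircle((D[:,:2]*1000).astype('f4')))
# mist nozzle
q=(P[...,2]>.055)&(P[...,2]<.1);q[:180]=0;q[225:]=0;q[:,:390]=0;q[:,:390]=0;q[:,445:]=0
N=P[q];print('nozzle',N.mean(0),cv2.minEnclosingCircle((N[:,:2]*1000).astype('f4')))
o=robot.get_obs();print(o['tool_pos'],o['ee_rot'])
```

```text
2883 0.08156156260509317 0.0012696635976211876 mean [ 0.58257779 -0.00521586  0.08139422]
(584.181396484375, -4.734755516052246) 28.640310287475586
disc 1648 [ 0.58356004 -0.00521706  0.08176057] ((584.0592041015625, -5.103687286376953), 21.421491622924805)
nozzle [0.55195599 0.12841372 0.0680865 ] ((552.8770141601562, 131.2679901123047), 12.01569652557373)
[ 0.58730556 -0.00498509  0.21849755] [ 3.13845561 -0.00776247 -2.91628991]
```

```bash
python3 -m inch '[{"linear":[-0.03,0,-0.1],"twist":-0.1,"gripper":0.8},{"linear":[-0.03,0,-0.3],"twist":-0.2,"gripper":0.8},{"linear":[-0.03,0,-0.5],"twist":-0.3,"gripper":0.8},{"linear":[-0.03,0,-0.7],"twist":-0.42,"gripper":0.8},{"linear":[-0.03,0,-0.7],"twist":-0.42,"gripper":0.8},{"linear":[-0.03,0,-0.7],"twist":-0.42,"gripper":0.8},{"linear":[-0.03,0,-0.7],"twist":-0.42,"gripper":0.8}]'
python3 - <<'E'
from h import *
o,s=snap('wrist','w5.png'); print(o['tool_pos'],o['ee_rot'],o['wrist_force'],o['joint_positions'])
P,im=world('w5.png')
m=(P[...,2]>.077)&(P[...,2]<.09); m=cv2.morphologyEx(m.astype('u1'),cv2.MORPH_OPEN,np.ones((5,5)))
n,l,st,ce=cv2.connectedComponentsWithStats(m)
for k in range(1,n):
    if st[k,4]>300: D=P[l==k];print(st[k],D.mean(0),cv2.minEnclosingCircle((D[:,:2]*1000).astype('f4')))
E
```

```text
time: 7.08
tool_pos: [0.5862, -0.0051, 0.1554]
ee_rot: [3.141, 0.004, 2.93]
wrist_force: [-0.3, -0.4, -0.2]
width: 0.0753
[ 0.5861558  -0.00508207  0.15544379] [3.14096829 0.00436172 2.93010433] [-0.27527571 -0.43790262 -0.16065288] [-1.05468086e-01  1.88326112e-01  1.40028148e+00  1.59331229e-04
  1.54858177e+00 -1.46478064e+00]
[ 112    0  359  265 5523] [ 0.50767771 -0.00606389  0.08647895] ((523.2833862304688, 25.76920509338379), 131.29684448242188)
[540   0  20  84 967] [0.49297898 0.19338153 0.08243652] ((499.316162109375, 194.60626220703125), 26.772275924682617)
[ 237  192   74   71 4163] [ 0.58282621 -0.00476044  0.08150975] ((583.52978515625, -5.5678839683532715), 28.366743087768555)
[ 426  246  134   57 2035] [0.65781597 0.15427798 0.08433145] ((657.0355834960938, 152.18289184570312), 53.63261032104492)
[198 298  29  40 532] [ 0.64598049 -0.0685454   0.08473972] ((646.52099609375, -66.85151672363281), 20.68352508544922)
```

View pics/w5.png

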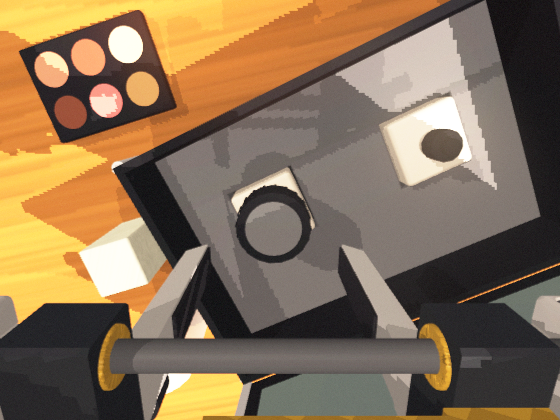

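```bash
python3 -m inch '[{"linear":[-0.025,0,-0.2],"twist":0,"gripper":0.8},{"linear":[-0.025,0,-0.4],"twist":0,"gripper":0.8},{"linear":[-0.025,0,-0.6],"twist":0,"gripper":0.8},{"linear":[-0.025,0,-0.77],"twist":0,"gripper":0.8},{"linear":[-0.025,0,-0.77],"twist":0,"gripper":0.8},{"linear":[-0.025,0,-0.77],"twist":0,"gripper":0.8},{"linear":[-0.025,0,-0.77],"twist":0,"gripper":0.8}]'
python3 - <<'E'
from h import *
o,s=snap('wrist','w6.png'); print(o['tool_pos'],o['ee_rot'],o['wrist_force'])
snap('scene','s6.png')
E
```

```text
time: 7.72
tool_pos: [0.5839, -0.0054, 0.0778]
ee_rot: [3.141, 0.004, 2.928]
wrist_force: [0.4, -0.3, 0.1]
width: 0.0752
[ 0.58393529 -0.00540958  0.07776383] [3.14106168 0.00381171 2.92769343] [ 0.37569821 -0.32238402  0.12950352]
```

View pics/w6.png

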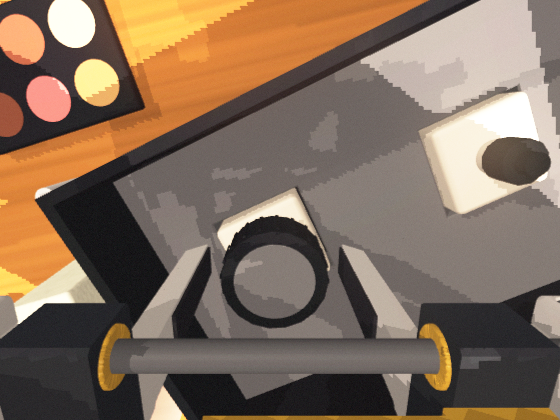

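View pics/s6.png

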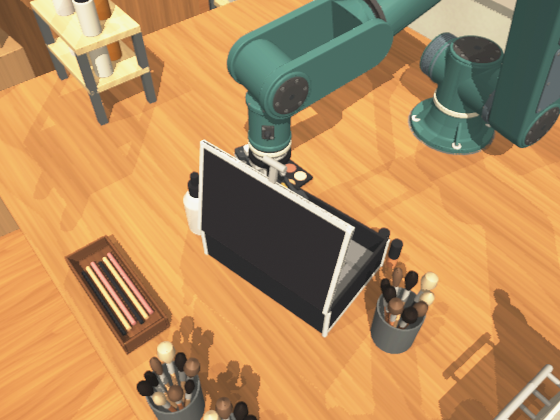

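```bash
python3 -m inch '[{"linear":[0,0,0],"twist":0,"gripper":0.6},{"linear":[0,0,0],"twist":0,"gripper":0.45},{"linear":[0,0,0],"twist":0,"gripper":0.4},{"linear":[0,0,0],"twist":0,"gripper":0.4},{"linear":[0,0,-0.02],"twist":0,"gripper":0.4},{"linear":[0,0,-0.02],"twist":0,"gripper":0.4}]'
python3 - <<'E'
from h import *
o=robot.get_obs(); print(o['tool_pos'],o['ee_rot'],o['wrist_force'],o['wrist_torque'],o['width'])
E
```

```text
time: 8.32
tool_pos: [0.5828, -0.0052, 0.0753]
ee_rot: [3.141, 0.001, 2.927]
wrist_force: [-2.9, 0.8, 8.9]
width: 0.0558
[ 0.58282639 -0.00522683  0.07531428] [3.14124596e+00 1.31347501e-03 2.92718638e+00] [-2.93547093  0.81952094  8.93282419] [0.11701439 0.56320411 0.00516739] 0.05583846587652202
```

```bash
python3 -m inch '[{"linear":[0,0,0],"twist":0.08,"gripper":0.4},{"linear":[0,0,0],"twist":0.16,"gripper":0.4},{"linear":[0,0,0],"twist":0.24,"gripper":0.4},{"linear":[0,0,0],"twist":0.32,"gripper":0.4},{"linear":[0,0,0],"twist":0.4,"gripper":0.4}]'
python3 - <<'E'
from h import *
o=robot.get_obs(); print(o['tool_pos'],o['ee_rot'],o['wrist_force'],o['wrist_torque'],o['width'])
snap('wrist','w7.png')
E
```

```text
time: 8.73
tool_pos: [0.5841, -0.0055, 0.0762]
ee_rot: [-3.14, 0.005, -2.933]
wrist_force: [-1.2, 0.1, 8.4]
width: 0.056
[ 0.5840829  -0.00554711  0.07620123] [-3.14016733  0.00452779 -2.93336454] [-1.18467777  0.0614341   8.35859032] [ 0.05691471  0.24289335 -0.06316671] 0.05604289427817995
```

View pics/w7.png

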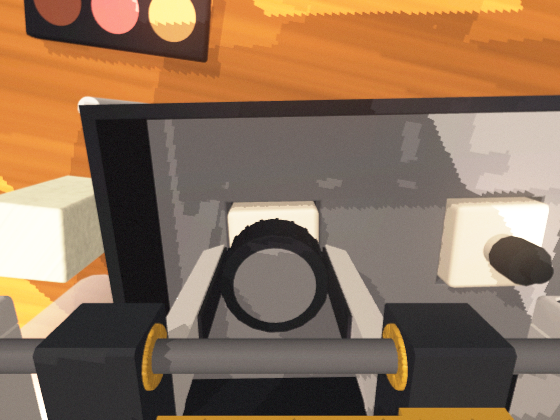

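```bash
python3 -m inch '[{"linear":[0,0,0],"twist":0.08,"gripper":0.4},{"linear":[0,0,0],"twist":0.16,"gripper":0.4},{"linear":[0,0,0],"twist":0.24,"gripper":0.4}]'
python3 - <<'E'
from h import *
o=robot.get_obs(); print(o['tool_pos'],o['ee_rot'],o['wrist_force'],o['wrist_torque'],o['joint_torque'])
E
python3 -m inch '[{"linear":[0,0,0],"twist":0.08,"gripper":0.4},{"linear":[0,0,0],"twist":0.19,"gripper":0.4},{"linear":[0,0,0],"twist":0.19,"gripper":0.4}]'
python3 - <<'E'
from h import *
o=robot.get_obs(); print(o['tool_pos'],o['ee_rot'],o['wrist_force'],o['wrist_torque'],o['joint_torque'])
snap('wrist','w8.png')
E
```

```text
time: 9.03
tool_pos: [0.584, -0.0056, 0.0762]
ee_rot: [-3.139, 0.004, -2.682]
wrist_force: [-1.2, 0.7, 9.3]
width: 0.0554
[ 0.58395272 -0.00558599  0.0762442 ] [-3.13914221  0.0037059  -2.68201067] [-1.2193001   0.70411974  9.27903849] [ 0.10782482  0.2857144  -0.03809544] [ 2.15851008e-01 -3.34459305e+01 -2.48857266e+01 -6.15163066e-03
 -4.26942995e-01  7.57284779e-01]
time: 9.28
tool_pos: [0.5839, -0.0057, 0.0762]
ee_rot: [-3.138, 0.003, -2.483]
wrist_force: [-2.3, -0.6, 9.4]
width: 0.0556
[ 0.58390943 -0.00568739  0.07619286] [-3.13825317e+00  2.85736825e-03 -2.48308013e+00] [-2.30849153 -0.64694939  9.43976174] [0.05297723 0.27415702 0.02225757] [  0.27980187 -33.42876792 -24.83870029   0.12320136  -0.39595272
  -0.64389423]
```

View pics/w8.png

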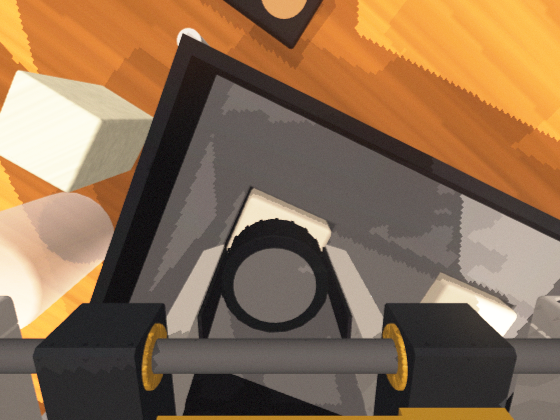

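Run:
```python
import cv2,numpy as np
o=[]
for f in ['w7','w8']:
    a=cv2.imread(f'pics/{f}.png')[210:340,210:340].astype(float); a=np.clip(a*2.2,0,255).astype('u1'); o.append(cv2.resize(a,(390,390),interpolation=cv2.INTER_CUBIC))
cv2.imwrite('pics/z78.png',np.hstack(o))
```

```text
(no output)
```

View pics/z78.png

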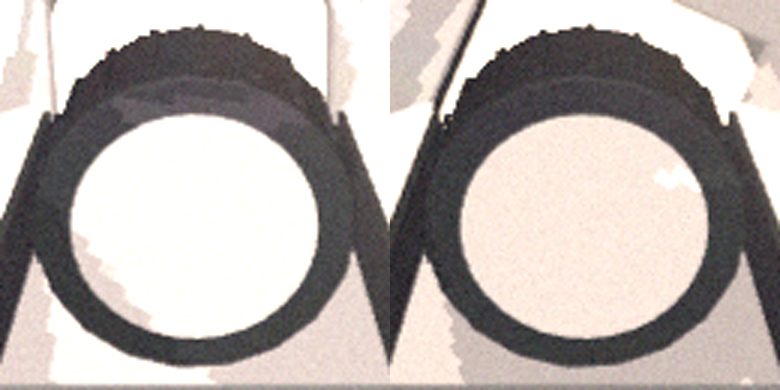

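Rib silhouettes are identical in the gripper frame before and after, so the cap turned with the gripper, about 50°. Regrip now: open, turn back, close.

```bash
python3 -m inch '[{"linear":[0,0,0.02],"twist":0,"gripper":0.6},{"linear":[0,0,0.02],"twist":0,"gripper":0.8},{"linear":[0,0,0.02],"twist":0,"gripper":0.8},{"linear":[0,0,0.02],"twist":-0.1,"gripper":0.8},{"linear":[0,0,0.02],"twist":-0.21,"gripper":0.8},{"linear":[0,0,0.02],"twist":-0.32,"gripper":0.8},{"linear":[0,0,0.02],"twist":-0.43,"gripper":0.8},{"linear":[0,0,0.02],"twist":-0.54,"gripper":0.8},{"linear":[0,0,0.02],"twist":-0.65,"gripper":0.8},{"linear":[0,0,0.02],"twist":-0.76,"gripper":0.8}]'
python3 -m inch '[{"linear":[0,0,0],"twist":-0.08,"gripper":0.8},{"linear":[0,0,0],"twist":-0.08,"gripper":0.8},{"linear":[0,0,0],"twist":-0.08,"gripper":0.8}]'
python3 - <<'E'
from h import *
o,_=snap('wrist','w9.png'); print(o['tool_pos'],o['ee_rot'],o['wrist_force'],o['wrist_torque'])
P,im=world('w9.png')
m=(P[...,2]>.077)&(P[...,2]<.09); m[:190]=0;m[335:]=0;m[:,:210]=0;m[:,335:]=0; m=cv2.morphologyEx(m.astype('u1'),cv2.MORPH_OPEN,np.ones((5,5)))
n,l,st,ce=cv2.connectedComponentsWithStats(m)
for k in range(1,n):
    if st[k,4]>1000: D=P[l==k];print(st[k],D.mean(0),np.median(D[:,2]),cv2.minEnclosingCircle((D[:,:2]*1000).astype('f4')))
P,im=world('w6.png'); print(np.median(P[260:300,250:300,2])); P,im=world('w9.png');print(np.median(P[260:300,250:300,2]))
E
```

```text
time: 10.17
tool_pos: [0.5818, -0.0052, 0.0742]
ee_rot: [3.142, -0.002, 2.995]
wrist_force: [0.3, 0.1, -0.2]
width: 0.0753
time: 10.42
tool_pos: [0.582, -0.0053, 0.0745]
ee_rot: [-3.141, -0.001, 2.919]
wrist_force: [0.4, -0.6, -0.2]
width: 0.075
[ 0.58199106 -0.00525238  0.07450458] [-3.14147134e+00 -1.46386426e-03  2.91882501e+00] [ 0.41402401 -0.62412084 -0.18241944] [0.0222351  0.00916141 0.03128792]
[ 222  234  111  101 8875] [ 0.58195231 -0.00337409  0.08331202] 0.08345805979140064 ((584.3148193359375, -4.304144382476807), 28.87063217163086)
nan
nan
```

View pics/w9.png

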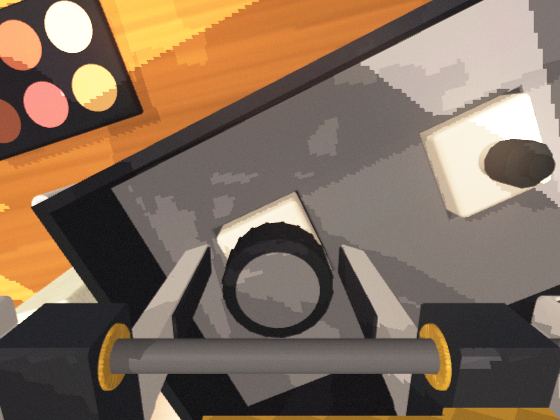

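Run:
```python
from h import *
for f in ['w6.png','w9.png']:
    P,im=world(f); print(f,np.nanmedian(P[270:300,255:295,2]),np.isfinite(P[270:300,255:295,2]).mean(),'mist',np.nanmedian(P[180:200,440:460,2]))
```

```text
w6.png 0.08174757748536839 0.9983333333333333 mist 0.03838773846603733
w9.png 0.08367313536265489 0.9966666666666667 mist 0.037809071510959344
```

```bash
python3 -m inch '[{"linear":[0.015,0,0.03],"twist":0,"gripper":0.7},{"linear":[0.015,0,0.03],"twist":0,"gripper":0.5},{"linear":[0.015,0,0.03],"twist":0,"gripper":0.4},{"linear":[0.015,0,0.03],"twist":0,"gripper":0.4},{"linear":[0.015,0,0.01],"twist":0,"gripper":0.4},{"linear":[0.015,0,0.01],"twist":0,"gripper":0.4}]'
python3 -m inch '[{"linear":[0,0,0],"twist":0.08,"gripper":0.4},{"linear":[0,0,0],"twist":0.16,"gripper":0.4},{"linear":[0,0,0],"twist":0.24,"gripper":0.4},{"linear":[0,0,0],"twist":0.32,"gripper":0.4},{"linear":[0,0,0],"twist":0.4,"gripper":0.4}]'
python3 - <<'E'
from h import *
o,_=snap('wrist','w10.png'); print(o['tool_pos'],o['ee_rot'],o['wrist_force'],o['wrist_torque'])
E
python3 -m inch '[{"linear":[0,0,0],"twist":0.08,"gripper":0.4},{"linear":[0,0,0],"twist":0.16,"gripper":0.4},{"linear":[0,0,0],"twist":0.24,"gripper":0.4},{"linear":[0,0,0],"twist":0.32,"gripper":0.4},{"linear":[0,0,0],"twist":0.36,"gripper":0.4},{"linear":[0,0,0],"twist":0.36,"gripper":0.4}]'
python3 - <<'E'
from h import *
o,_=snap('wrist','w11.png'); print(o['tool_pos'],o['ee_rot'],o['wrist_force'],o['wrist_torque'])
a=[]
for f in ['w10.png','w11.png']:
    P,im=world(f); print(f,np.nanmedian(P[270:300,255:295,2]))
    b=np.clip(im[200:340,200:340,::-1]*2.2,0,255).astype('u1') if 0 else np.clip(im[200:340,200:340,::-1].astype(float)*2.2,0,255).astype('u1'); a.append(cv2.resize(b,(400,400),interpolation=cv2.INTER_CUBIC))
cv2.imwrite('pics/z1011.png',np.hstack(a))
E
```

```text
time: 10.97
tool_pos: [0.5843, -0.0053, 0.0778]
ee_rot: [3.141, 0.001, 2.917]
wrist_force: [-2.9, -0.1, 7.8]
width: 0.0558
time: 11.38
tool_pos: [0.5853, -0.0053, 0.0785]
ee_rot: [-3.141, 0.004, -2.943]
wrist_force: [-1.0, 0.5, 6.5]
width: 0.056
[ 0.58533612 -0.00530928  0.07850725] [-3.1408044   0.00400969 -2.94349069] [-0.97233326  0.47855046  6.49707829] [ 0.17746509  0.19401082 -0.04018626]
time: 11.93
tool_pos: [0.5852, -0.0053, 0.0785]
ee_rot: [-3.14, 0.003, -2.569]
wrist_force: [-0.8, 0.7, 7.0]
width: 0.056
[ 0.58522073 -0.00528192  0.07851891] [-3.13955132  0.00315002 -2.56893493] [-0.83276314  0.74221623  6.97307209] [0.13961429 0.18439919 0.01451686]
w10.png 0.08368656488967509
w11.png 0.08379888377700676
```

View pics/z1011.png

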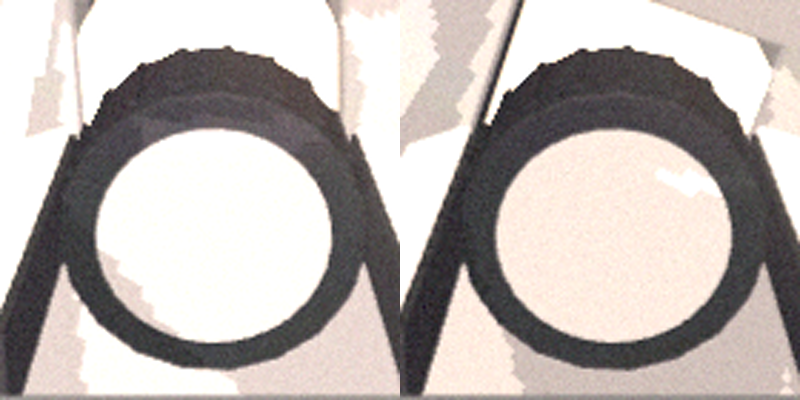

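View pics/w11.png

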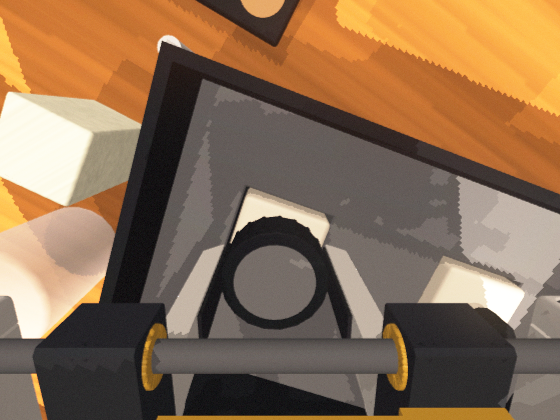

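Ribs again identical, so another 45.6° (about 95° total), and the jar foot is still square to its well. Testing release by unloading in small steps.

```bash
python3 -m inch '[{"linear":[0,0,0.01],"twist":0,"gripper":0.4},{"linear":[0,0,0.01],"twist":0,"gripper":0.4},{"linear":[0,0,0.01],"twist":0,"gripper":0.4}]'
python3 -m inch '[{"linear":[0,0,0.01],"twist":0,"gripper":0.4},{"linear":[0,0,0.01],"twist":0,"gripper":0.4},{"linear":[0,0,0.01],"twist":0,"gripper":0.4}]'
python3 -c "
from h import *
o,_=snap('wrist','w12.png');print(o['wrist_force'],o['tool_pos'])"
```

```text
time: 12.23
tool_pos: [0.5849, -0.0054, 0.0785]
ee_rot: [-3.14, 0.002, -2.571]
wrist_force: [0.8, 0.0, 6.3]
width: 0.0559
time: 12.48
tool_pos: [0.5842, -0.0054, 0.0785]
ee_rot: [-3.141, 0.0, -2.571]
wrist_force: [0.8, 0.1, 3.6]
width: 0.0559
[0.79808738 0.10388086 3.57218053] [ 0.58417397 -0.00535561  0.07853382]
```

```bash
python3 -m inch '[{"linear":[0,0,0],"twist":0,"gripper":0.4},{"linear":[0,0,0],"twist":0,"gripper":0.4},{"linear":[0,0,0],"twist":0,"gripper":0.4}]'
python3 -m inch '[{"linear":[0,0,0.01],"twist":0,"gripper":0.4},{"linear":[0,0,0.01],"twist":0,"gripper":0.4},{"linear":[0,0,0.01],"twist":0,"gripper":0.4}]'
python3 -m inch '[{"linear":[0,0,0],"twist":0,"gripper":0.4},{"linear":[0,0,0],"twist":0,"gripper":0.4},{"linear":[0,0,0],"twist":0,"gripper":0.4}]'
python3 - <<'E'
from h import *
o,_=snap('wrist','w13.png');print(o['wrist_force'],o['tool_pos'])
for f in ['w11.png','w12.png','w13.png']:
    P,im=world(f); print(f,np.nanmedian(P[270:300,255:295,2]),'jar',np.nanmedian(P[200:210,260:290,2]))
E
```

```text
time: 12.78
tool_pos: [0.5842, -0.0053, 0.0786]
ee_rot: [-3.141, 0.0, -2.571]
wrist_force: [0.6, 0.7, 4.5]
width: 0.0558
time: 13.03
tool_pos: [0.5833, -0.0052, 0.0786]
ee_rot: [3.14, -0.001, -2.571]
wrist_force: [-1.8, 0.2, 0.8]
width: 0.0559
time: 13.28
tool_pos: [0.5835, -0.0053, 0.0786]
ee_rot: [3.141, -0.001, -2.571]
wrist_force: [-0.2, -0.7, 0.4]
width: 0.0558
[-0.24118726 -0.72030093  0.37422399] [ 0.58346742 -0.00525041  0.07860669]
w11.png 0.08379888377700676 jar 0.041030576871129085
w12.png 0.08375210612380797 jar 0.0384310117598057
w13.png 0.08383238134353381 jar 0.0360494821388434
```

```bash
python3 -m inch '[{"linear":[0,0,0.008],"twist":0,"gripper":0.4},{"linear":[0,0,0.008],"twist":0,"gripper":0.4},{"linear":[0,0,0.008],"twist":0,"gripper":0.4},{"linear":[0,0,0.008],"twist":0,"gripper":0.4},{"linear":[0,0,0.008],"twist":0,"gripper":0.4}]'
python3 - <<'E'
from h import *
o,_=snap('wrist','w14.png');print(o['wrist_force'],o['tool_pos'])
P,im=world('w14.png'); print(np.nanmedian(P[270:300,255:295,2]))
E
```

```text
time: 13.75
tool_pos: [0.584, -0.0053, 0.0801]
ee_rot: [3.141, 0.0, -2.571]
wrist_force: [0.3, 0.5, -0.8]
width: 0.056
[ 0.26173107  0.46732696 -0.82326259] [ 0.58396302 -0.00531306  0.08008754]
0.08532235684428852
```

```bash
python3 -m inch '[{"linear":[0,0,0.02],"twist":0,"gripper":0.4},{"linear":[0,0,0.04],"twist":0,"gripper":0.4},{"linear":[0,0,0.04],"twist":0,"gripper":0.4},{"linear":[0,0,0.04],"twist":0,"gripper":0.4}]'
python3 - <<'E'
from h import *
o,_=snap('wrist','w15.png');print(o['wrist_force'],o['tool_pos'])
P,im=world('w15.png'); print(np.nanmedian(P[270:300,255:295,2]))
cv2.imwrite('pics/z15.png',cv2.resize(im[170:350,180:380,::-1],None,fx=3,fy=3))
E
```

```text
time: 14.13
tool_pos: [0.5842, -0.0053, 0.0845]
ee_rot: [-3.141, 0.001, -2.571]
wrist_force: [0.1, 0.0, -0.8]
width: 0.0557
[ 0.14353751  0.00988871 -0.80637473] [ 0.58418043 -0.0053012   0.0844737 ]
0.0896707872089281
```

View pics/z15.png

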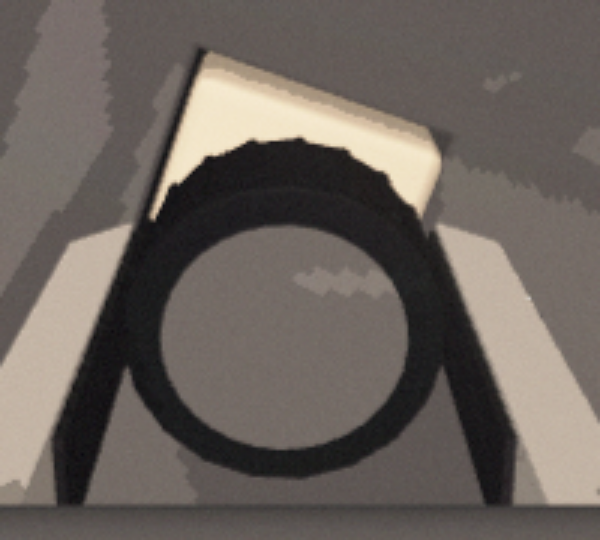

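```bash
python3 -m inch '[{"linear":[0,0,0.08],"twist":0,"gripper":0.4},{"linear":[0,0,0.16],"twist":0,"gripper":0.4},{"linear":[0,0,0.24],"twist":0,"gripper":0.4},{"linear":[0,0,0.29],"twist":0,"gripper":0.4},{"linear":[0,0,0.29],"twist":0,"gripper":0.4},{"linear":[0,0,0.29],"twist":0,"gripper":0.4},{"linear":[0,0,0.29],"twist":0,"gripper":0.4}]'
python3 - <<'E'
from h import *
o,_=snap('wrist','w16.png');print(o['wrist_force'],o['tool_pos'],o['ee_rot'])
P,im=world('w16.png'); print(np.nanmedian(P[270:300,255:295,2]))
snap('scene','s16.png');lidfit('s16.png',[(210,160),(340,235),(325,290),(208,225)]); snap('top','t16.png')
E
```

```text
time: 14.77
tool_pos: [0.5838, -0.0053, 0.113]
ee_rot: [3.141, -0.0, -2.571]
wrist_force: [0.1, 0.5, -0.4]
width: 0.0558
[ 0.11082597  0.47290649 -0.36121427] [ 0.5838183  -0.00526633  0.11299818] [ 3.14132826e+00 -1.79874003e-04 -2.57071301e+00]
0.11823013285589594
n [0.9567 0.2206 0.19  ] c [0.6609 0.0932 0.2013] theta deg 79.04941873539596 yaw 12.987158905335344 0.0009048619836160237 7599
```

View pics/w16.png

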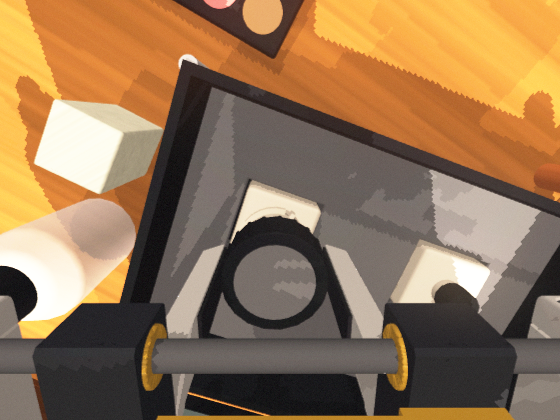

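View pics/s16.png

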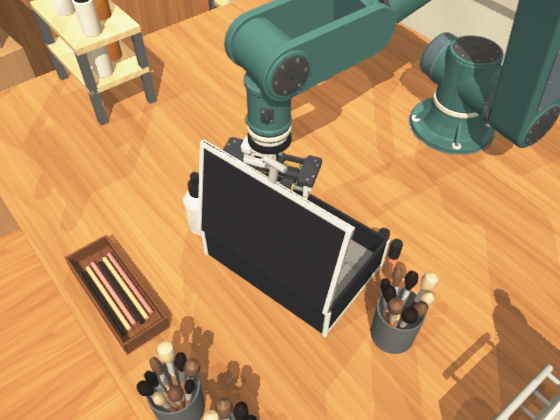

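```bash
python3 -m inch '[{"linear":[0,0,0.013],"twist":0,"gripper":0.4},{"linear":[0,0,0.013],"twist":0,"gripper":0.4},{"linear":[0,0,0.013],"twist":0,"gripper":0.4},{"linear":[0,0,0.013],"twist":0,"gripper":0.4}]'
python3 - <<'E'
from h import *
o,_=snap('wrist','w17.png');print(o['wrist_force'],o['tool_pos'],o['ee_rot'],o['time'])
P,im=world('w17.png'); print('captop',np.nanmedian(P[270:300,255:295,2]))
b=np.radians(12.9);R=np.array([[np.cos(b),np.sin(b)],[-np.sin(b),np.cos(b)]])
def foot(f,u0,u1,v0,v1):
    P,im=world(f)
    m=(im.min(-1)>120)&(P[...,2]>.034)&(P[...,2]<.056); m[:v0]=0;m[v1:]=0;m[:,:u0]=0;m[:,u1:]=0
    m=cv2.morphologyEx(m.astype('u1'),cv2.MORPH_OPEN,np.ones((3,3)))
    n,l,st,_=cv2.connectedComponentsWithStats(m);k=1+st[1:,4].argmax();D=P[l==k];q=(D[:,:2])@R.T*1000
    print(f,'shoulder z',np.median(D[:,2]),'case-frame x min',np.percentile(q[:,0],2),'y',np.percentile(q[:,1],[1,99]),len(q))
foot('w4.png',238,310,160,245)
foot('w6.png',205,340,180,260)
foot('w17.png',230,330,170,260)
foot('w16.png',230,330,170,260)
for f in ['w4.png','w17.png']:
    P,im=world(f)
    m=(im.max(-1)<120)
c=np.array([.584,-.0053]);print('cap in rotated frame',R@c*1000)
cv2.imwrite('pics/z17.png',cv2.resize(im[160:340,180:380,::-1],None,fx=3.3,fy=3.3))
E
```

```text
time: 15.25
tool_pos: [0.5839, -0.0053, 0.1143]
ee_rot: [3.141, -0.0, -2.571]
wrist_force: [0.1, 0.0, -1.1]
width: 0.0559
[ 0.08929137  0.01871742 -1.07641033] [ 0.58392514 -0.00529099  0.11433352] [ 3.14140829e+00 -1.05657366e-04 -2.57073672e+00] 15.25
captop 0.11955975340350418
w4.png shoulder z 0.04245264070615136 case-frame x min 540.0217196368371 y [-138.57957964 -108.47076966] 230
w6.png shoulder z 0.042363229722490126 case-frame x min 540.1017605538357 y [-162.06116013 -107.69122731] 1442
w17.png shoulder z 0.042893318442245684 case-frame x min 540.0852919235124 y [-163.06815362 -109.13419099] 1683
w16.png shoulder z 0.042930715914333784 case-frame x min 540.1380143469752 y [-163.0691743  -109.06499628] 1680
cap in rotated frame [ 568.07731179 -135.54430208]
```

View pics/z17.png

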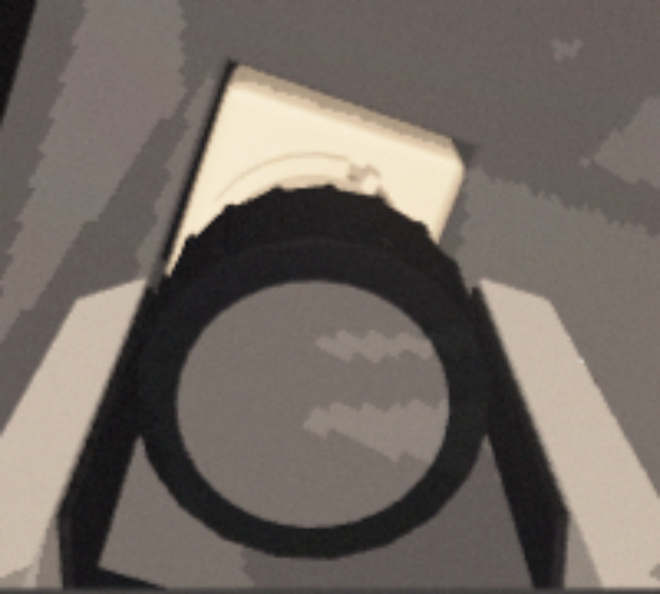

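Run:
```python
from h import *
snap('scene','s17.png'); a=cv2.imread('pics/scene0.png').astype(int);b=cv2.imread('pics/s17.png').astype(int)
d=np.abs(a-b).max(-1)
for n,(u0,u1,v0,v1) in dict(brushcup=(370,440,270,350),spray=(186,202,175,235),lip=(392,405,238,260)).items(): print(n,d[v0:v1,u0:u1].mean(),(d[v0:v1,u0:u1]>60).mean())
lidfit('s17.png',[(210,160),(340,235),(325,290),(208,225)])
print(robot.get_obs()['wrist_force'],robot.get_obs()['width'])
```

```text
brushcup 8.329107142857143 0.0
spray 25.547916666666666 0.09375
lip 7.524475524475524 0.0
n [0.9567 0.2207 0.19  ] c [0.6609 0.0931 0.2012] theta deg 79.04745053689929 yaw 12.98805364707908 0.0008991890678742646 7609
[ 0.03139091 -0.03902938  0.18475283] 0.055697719424278466
```

```bash
python3 -c "
from bench import robot
print(robot.close_job())"
```

```text
the job is handed in; nothing more can be done
None
```

I handed the job in at about 15.3 s. The cap is held level and centred about 2 cm above the jar's mouth, and the lid is still at about 79°.

**What I did**
- I pinched the handle, raised the lid along its arc and let go.
- I unscrewed the cap counter-clockwise in two grips, 50° and then about 46°, pressing down lightly (6–9 N) the whole time.
- I eased off in small steps to check that the thread had let go, then lifted the cap straight up.

**Last checks**
- **Lid:** a plane fit gave 79.05° right after release and again at the end. The handle's position suggested about 80°.
- **Cap:** it is 38 mm above its closed height, so its lower edge is about 19.9 mm above the mouth. It is within about 1 mm of the jar's centre, with tilt under 0.001 rad.
- **Jar:** it stayed square in its well and at its original height.
- **Other objects:** the brush cup and lipstick areas match the first picture.

**Disagreements and gaps**
- Camera depth read the cap about 1.6 mm high and the jar's shoulder about 1.4 mm low, so I used height changes rather than absolute heights.
- The wrist torque never showed the tightness the task described. I judged the turn by the cap's ribs keeping step with the gripper, and the release by the 0.4–0.8 N load as the cap came up.
- The spray bottle's area differed from the first picture in about 9% of its pixels. I put this down to the lid's shadow, since it looks to be in the same place, but I did not measure it.
- I did not check the carton, palette or mist bottle numerically at the end.

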